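Clamp a rubber bush in the toggle jig

ROBOT

A 6-joint arm with a two-finger parallel gripper is mounted at the origin on a cart in front of the work surface, level with it; the furniture and walls round the work are solid. World frame = base frame: x ahead of the robot, y to its left, z up, the work surface at z = 0. Lengths are in mm, angles in degrees, forces in N, time in s.
With the tool pointing down it reaches from about 350 to 850 mm from the base axis. Payload 8.1 kg.
Tool frame: the origin (TCP) lies at the very end of the fingers, on their centre line; the grasp point (between the pads) lies 19 mm behind it (r.grip_depth is the distance from the TCP to the grasp point, in mm); z points along the fingers, y is the direction in which the jaws open and shut (so a half turn about z gives the same grasp; the last joint's range is limited). The gripper opens to 85 mm and grips with 20 to 120 N. Pads are 22 mm wide; open, the fingers measure 114 mm over their backs; the gripper's body (76 mm by 85 mm) begins 54 mm behind the grasp point. The pads swing forward as they close: fully open they stand 13 mm farther back than shut.
Start: joints at [-72.731, 7.471, 85.268, -0, 87.261, -4.893], TCP at [226.356, -555.669, 231.292] pointing down, gripper open.
Joint ranges: [-169.43, 169.43], [-51.17, 129.36], [1.28, 143.12], [-76.62, 256.62], [0, 156.53], [-152.29, 152.29]. Speed limits (degrees/s): [136.94, 136.94, 159.86, 180, 180, 180].

INTERFACE

Orientations are given as [roll, pitch, yaw] about the fixed x, y, z axes, in that order (R = Rz(yaw) Ry(pitch) Rx(roll)).
In Python, from bench import status, viewer, hand_in, r gives the robot as it stands.
- The arm moves only by the shell command python3 -m crank 'ROWS' [OPENING] [FORCE]. ROWS is a JSON object of lists of equal length, an entry for each row: "slide": the shift along the tool's x, y, z in m, a list of three; "twist": the turn about the tool's z in rad. A call has 1 to 8 rows; each row shifts and turns the commanded pose from where the row before left it, along the tool's axes as they then stand; what a row does not reach is not made up. A row lasts 1/10 s, in which the tool goes at most 50 mm and 8.59 degrees, less where a joint would pass 70% of its speed; a pose out of reach is approached as far as the arm can. A call with a gripper value outside its range is refused whole. OPENING is the closure, from 0 (fully open) to 1 (shut), set as the call begins (- or left out, the last holds). The fingers move at their own pace and stop on an object; FORCE is the grip in N (left out, the last holds). Time passes only in rows, so rows that do not move let the fingers close. It gives the time, the measured TCP pose, the force and the opening at its end, in the units of the state.
- status.sense(): the state, without advancing time (a new reading comes with each control period).
- viewer.snapshot(name): name is "scene" or "top" or "wrist"; returns a dict with "img" (480x640x3 uint8, red, green, blue), "fx", "fy", "cx", "cy" (pixels), "R" (3x3) and "t" (3): a world point X has camera coordinates R X + t; the wrist camera has in their place "hand_eye" (4x4, takes a point from camera to tool coordinates, whose origin is the TCP and whose axes are the flange's). Camera axes: x right, y down, z forward; pixel columns grow to the right and rows downward; lengths in mm; the calibration is good to about 2 mm. A picture is of the moment at which its call begins: read the wrist's pose just before it. There is no depth.
- hand_in(): hands the job in, once; it reports no verdict.
The state is a dict: "time": time; "joint_pos": joint angles; "qd": joint speeds; "joint_efforts": joint torques, N m; "tool_pos": TCP position; "tcp_rot": TCP orientation; "ft_force": force on the tool from outside, world axes, zero at the start; "wrist_torque": the same for the moment, N m; "finger_gap": finger opening in mm.
Only numpy, scipy, OpenCV 4.12 (cv2) and the standard library are available. Lean on these libraries where they do the work, as an engineer would, in place of code of your own. Each camera call takes 0.05 s, during which the arm holds its last target.

TASK

Push the rubber bush along the channel of the clamping jig until it is fully home against the end stop, without lifting or tipping it. Then push the ball-topped toggle handle of the same jig over towards the channel until it snaps past centre, so that the plunger clamps the bush, and leave the other things on the bench alone.

Things in the scene. Friction and masses are not known exactly. Their poses are not given: they have to be found in the camera images.
- jig: Screwed-down steel clamping jig; base plate 160 x 216 x 12 mm (x -75 to +85, y -125 to +91 mm about the origin). Origin on the bench, z up; position and yaw vary (yaw within 0.3 rad). The channel runs along jig x at y = -72 mm; the toggle clamp stands on its +y side, plunger axis along jig y at x = -30 mm, z = 36 mm.
- end_stop (a point): Middle of the face of the end stop, a dark bar with its top at z = 36 mm that closes the channel's -x end, at jig (-55, -72, 24) mm. The channel is 52 mm wide (jig y -96 to -44), floor at z = 12 mm, rails on both sides with tops at z = 24 mm, open at its +x end. A dark anvil block (top z = 46 mm, x -48 to -12 mm) backs its -y side at the nest.
- pivot (a point): Pivot of the toggle handle, at jig (-30, 45, 50) mm; its axis runs along jig x. The handle's ball is 95 mm from it.
- bush_mid (a point): Centre of the loose black rubber bush, a cylinder 48 mm in diameter and 39 mm tall standing in the channel (centre 31.5 mm, top 51 mm above the bench). It starts 45 to 75 mm from its nest towards jig +x and slides along the channel with 2 mm of play either side.
- bush: The same bush; origin at the centre of its underside, z along its upright axis.
- nest (a point): Where the bush's centre is when it is home against the end stop and clamped to the anvil; fixed at jig (-30, -72, 31.5) mm, axes as the jig's. Before clamping the bush may stand up to 4 mm towards +y of it.
- knob (a point): Centre of the 26 mm ball at the top of the toggle handle; moves with it. Below the ball: black grip 19 mm thick, 45 mm long, then a 12 mm steel shank. Open, the handle leans 0.6 rad to jig +y (ball at jig y = +99, z = 128 mm); clamped, 0.6 rad to jig -y (ball at y = -9, z = 128 mm); upright, the ball is at z = 145 mm.
- toggle (a joint): Angle of the toggle handle, rad: 0 open (leaning away from the channel), 0.6 upright (dead centre), 1.2 clamped. It grows as the ball moves towards jig -y. A spring holds it at both ends; pushing at the ball takes about 4 to 6 N, and past centre it snaps over to 1.2 by itself.
- plunger_face (a point): Centre of the front face of the plunger's 17 mm rubber tip; drawn back, at least 20 mm clear of the bush's path, at 0, and driven 28 mm towards jig -y at 1.2. The tip is sprung and presses the bush with about 4 to 8 N.
- plunger_tip: The plunger's rubber tip; origin at the centre of its front face, axes as the jig's.
- marker: Bystander: a loose marker pen, 18 x 131 x 16 mm, lying parallel to jig x on the bench beyond the jig's +y edge, near jig (-30, 165) mm.
- spare_stopper: Bystander: a loose tapered rubber stopper, 55 mm wide, 41 mm tall, standing on the bench beyond the jig's -y edge, near jig (20, -175) mm. Origin at its underside.
- flanged_plug: Bystander: a loose flanged rubber plug, 43 mm wide, 28 mm tall, standing on the bench beyond the jig's +y edge, near jig (60, 122) mm. Origin at its underside.
There are look-alikes about, which are no part of the job. Leave any brown, purple or red look-alike of the bush alone.

How it is judged (in metres and radians):
On the way, in this order (a step that is already met when the one before it is completed fails the run):
1. the bush is home against the end stop while the handle is still open (x of bush_mid in the frame of nest between -0.004 and 0.004 m and y of bush_mid in the frame of nest between -0.005 and 0.007 m and angle between bush's own z axis and vertical below 0.1 rad and height (world z) of bush_mid below 0.036 m and value of joint toggle below 0.3 rad), for 0.2 s.
2. the handle has snapped over to its clamped position with the plunger on the bush (value of joint toggle above 1.1 rad and contact force between plunger_tip and bush above 2 N), for 0.2 s.
At the end, for the whole second after the job is handed in: The bush stands upright at the end stop (within 4 mm of the nest along the channel), at rest; the handle is over at its clamped end (more than 1.1 rad) and the plunger presses the bush with more than 2 N (all of step 2 and x of bush_mid in the frame of nest between -0.004 and 0.004 m and y of bush_mid in the frame of nest between -0.005 and 0.007 m and angle between bush's own z axis and vertical below 0.1 rad and height (world z) of bush_mid below 0.036 m and linear speed of bush below 0.01 m/s); the robot touches nothing.
It fails at once if the bush is lifted (more than 8 mm off the channel floor) (height (world z) of bush_mid above 0.04 m).
It fails at once if the bush is tipped (angle between bush's own z axis and vertical above 0.35 rad).
It fails at once if the handle is thrown before the bush is home (value of joint toggle above 0.6 rad and x of bush_mid in the frame of nest above 0.008 m).
It fails at once if the marker, the stopper or the plug beside the jig is disturbed (moved more than 20 mm) (distance of any of marker, spare_stopper, flanged_plug from where it was at the start of the episode above 0.02 m).
It also fails if it takes over 48 s, if anything falls off the work surface, if the arm or the gripper's body presses on something with over 40 N, if the wrist force passes 120 N, or if a joint passes its speed limit or range.

## Working session

There is one attempt and no reset: what is moved stays moved. The work goes in short steps, Python scripts to look and compute and a shell command to move; the robot and the scene stay as the last step left them, time stands still between calls to the robot, and variables do not carry over. Pictures are saved under pics/ and viewed, and the job is handed in when it is done.

```bash
ls; mkdir -p pics
python3 - <<'E'
from bench import status, viewer, r
import cv2
print(status.sense()); print(r.grip_depth)
for n in ("scene","top","wrist"):
    s=viewer.snapshot(n); cv2.imwrite(f"pics/{n}0.png",s["img"][:,:,::-1])
    print(n,{k:v for k,v in s.items() if k!="img"})
E
```

```text
pics
{'time': 0.0, 'joint_pos': array([-7.27311537e+01,  7.51700435e+00,  8.53298581e+01,  6.11456011e-05,
        8.72618336e+01, -4.89373637e+00]), 'qd': array([-0.073499  ,  0.03650468, -0.02816564, -0.13669532,  0.07140406,
       -0.07831609]), 'joint_efforts': array([-1.41755936e-03, -5.69393528e+01, -5.00554347e+01, -2.27512505e-04,
        1.48650329e-02,  3.48038918e-05]), 'tool_pos': array([ 226.18984762, -555.12949906,  230.21912322]), 'tcp_rot': array([-1.79891705e+02, -9.33348357e-03,  2.21625709e+01]), 'ft_force': array([ 0.20589635, -0.57321442, -0.24104293]), 'wrist_torque': array([-0.04671043, -0.03488522,  0.03879529]), 'finger_gap': 85.60362584048112}
18.700000000000003
scene {'fx': 446.7939593465457, 'fy': 446.7939593465457, 'cx': 314.95749096363556, 'cy': 232.5477460703423, 'R': array([[-0.79508094, -0.60647818, -0.00552405],
       [-0.22251129,  0.30015663, -0.92757465],
       [ 0.56421186, -0.73626776, -0.37359706]]), 't': array([451.80291415, 246.03710362, 579.73220488])}
top {'fx': 583.571301188806, 'fy': 583.571301188806, 'cx': 327.13662996504087, 'cy': 244.64108082284454, 'R': array([[-0.0345229 , -0.99940088, -0.00246085],
       [-0.9757638 ,  0.03423858, -0.21613129],
       [ 0.21608606, -0.00506027, -0.97636121]]), 't': array([ 24.96952722, 596.06447862, 940.94729664])}
wrist {'fx': 404.5553879652378, 'fy': 404.5553879652378, 'cx': 315.68387073444535, 'cy': 240.0236090987254, 'hand_eye': array([[ 3.25990424e-04, -9.47245138e-01, -3.20509816e-01,
         8.20446856e+01],
       [ 9.99999297e-01, -5.65689172e-05,  1.18428456e-03,
         8.26221414e-01],
       [-1.13993869e-03, -3.20509976e-01,  9.47244454e-01,
        -1.41685274e+02],
       [ 0.00000000e+00,  0.00000000e+00,  0.00000000e+00,
         1.00000000e+00]])}
```

View pics/scene0.png

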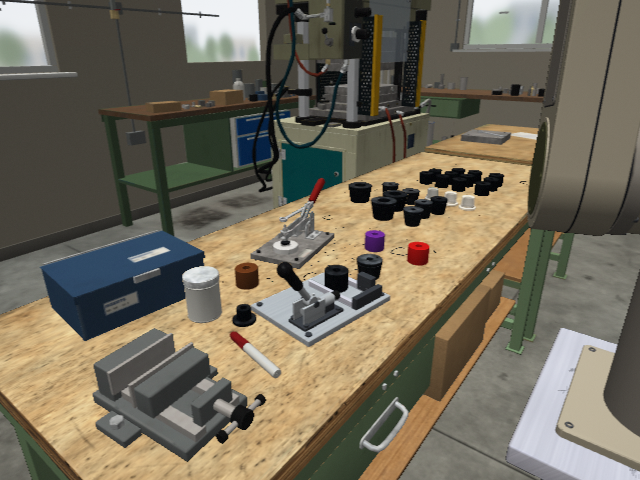

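View pics/top0.png

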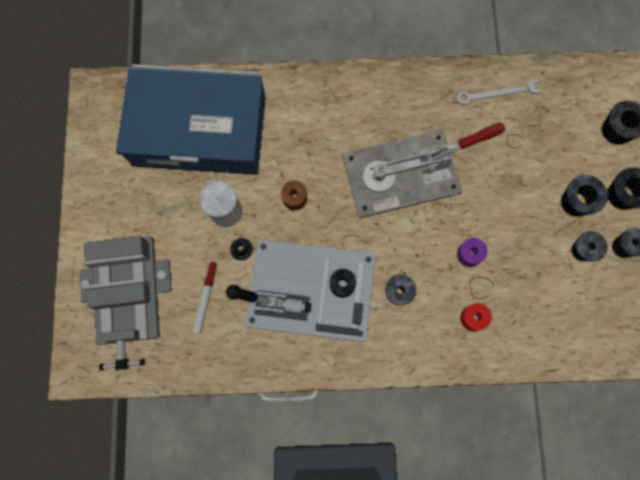

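View pics/wrist0.png

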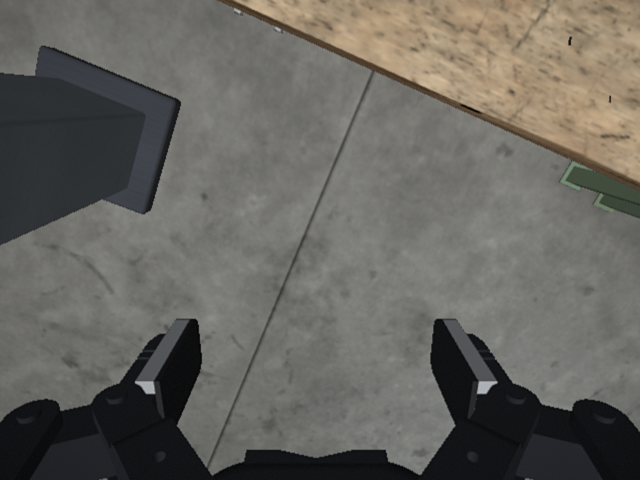

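The top view shows the jig's light plate with corners near (262,241), (375,250), (365,339) and (247,330). The bush is at (343,283), the ball at (234,292), the marker at (205,298), the plug at (241,248) and the stopper at (400,290). Next I'll measure them.

```bash
cat > h.py <<'E'
import numpy as np, cv2
def ray(s,u,v,z):
    R=np.array(s["R"]);t=np.array(s["t"]);c=-R.T@t
    d=R.T@np.array([(u-s["cx"])/s["fx"],(v-s["cy"])/s["fy"],1.])
    return c+d*(z-c[2])/d[2]
def proj(s,X):
    p=np.array(s["R"])@np.array(X,float)+s["t"]
    return np.array([s["fx"]*p[0]/p[2]+s["cx"],s["fy"]*p[1]/p[2]+s["cy"]])
E
python3 - <<'E'
from h import *
from bench import viewer
s=viewer.snapshot("top"); im=s["img"]
crop=im[225:355,180:425]
cv2.imwrite("pics/topcrop.png",cv2.resize(crop,None,fx=3.2,fy=3.2,interpolation=cv2.INTER_CUBIC)[:,:,::-1])
hsv=cv2.cvtColor(im,cv2.COLOR_RGB2HSV)
m=((hsv[...,1]<60)&(hsv[...,2]>120)&(im[...,2].astype(int)>=im[...,0].astype(int)-2)).astype(np.uint8)
m[:225]=0;m[355:]=0;m[:,:225]=0;m[:,385:]=0
n,l,st,c=cv2.connectedComponentsWithStats(m); k=1+st[1:,4].argmax(); print(st[k])
cs,_=cv2.findContours((l==k).astype(np.uint8),cv2.RETR_EXTERNAL,cv2.CHAIN_APPROX_NONE)
P=cs[0][:,0]; 
W=np.array([ray(s,u,v,12)[:2] for u,v in P],np.float32)
(cx,cy),(w,h),a=cv2.minAreaRect(W); print("rect",cx,cy,w,h,a)
print(cv2.boxPoints(((cx,cy),(w,h),a)))
E
```

```text
[ 246  241  129  100 7485]
rect 527.81494140625 36.44440460205078 212.91648864746094 157.4569854736328 80.95952606201172
[[433.33646 -56.3206 ]
 [588.8374  -81.06215]
 [622.29346 129.20941]
 [466.79248 153.95096]]
```

View pics/topcrop.png

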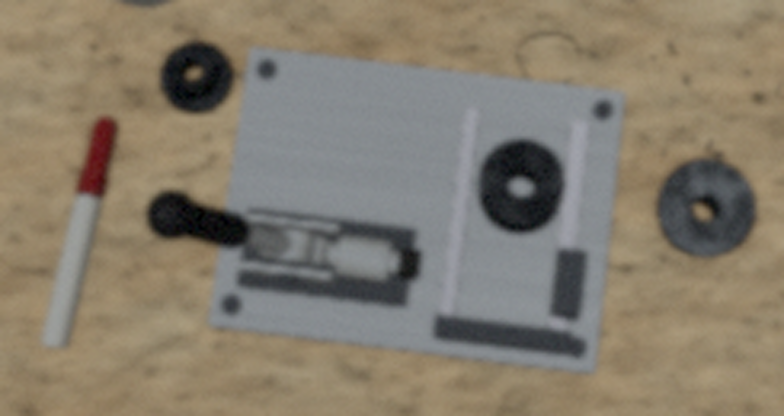

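The plate fits at 213 x 157 mm, against 216 x 160 given, with a yaw of about -9°. Now the bush and ball, with cross-checks from the scene camera.

Run:
```python
from h import *
from bench import viewer
yaw=np.radians(-9.04); c,sn=np.cos(yaw),np.sin(yaw); RJ=np.array([[c,-sn],[sn,c]])
O=np.array([527.81,36.44])-RJ@[5,-17]; print("origin",O)
W=lambda p:np.r_[O+RJ@np.array(p[:2],float),p[2]]
J=lambda w:RJ.T@(np.array(w[:2])-O)
s=viewer.snapshot("top"); im=s["img"]
m=(im.max(2)<62).astype(np.uint8)
n,l,st,ce=cv2.connectedComponentsWithStats(m)
for k in range(1,n):
    if st[k,4]>60 and 225<ce[k][1]<350 and 180<ce[k][0]<425: print(st[k],ce[k].round(1),"jig z51",J(ray(s,*ce[k],51)).round(1),"z36",J(ray(s,*ce[k],36)).round(1))
print("top proj: ball",proj(s,W([-30,99,128])),"stop",proj(s,W([-55,-72,36])),"anvil",proj(s,W([-30,-100,46])))
q=viewer.snapshot("scene"); i2=q["img"].copy()
pts={"ball":[-30,99,128],"stop":[-55,-72,36],"c1":[-75,-125,12],"c2":[85,-125,12],"c3":[85,91,12],"c4":[-75,91,12],"nest":[-30,-72,31.5],"r1":[85,-44,24],"r2":[85,-96,24]}
cr=cv2.resize(i2[230:360,210:410],None,fx=4,fy=4,interpolation=cv2.INTER_CUBIC)
for a,p in pts.items():
    u=proj(q,W(p)); print(a,u.round(1)); cv2.circle(cr,tuple(int(round(x)) for x in (u-[210,230])*4+1.5),4,(255,0,255),1)
cv2.imwrite("pics/scenecrop.png",cr[:,:,::-1])
```

```text
origin [525.54321294  54.01446091]
[231 239  22  21 333] [241.1 248.9] jig z51 [ 55.1 110.6] z36 [ 58.  113.3]
[331 269  24  28 499] [342.4 282.8] jig z51 [ 17.5 -72. ] z36 [ 19.8 -72. ]
[227 285  31  17 330] [241.  293.8] jig z51 [-22.9  98.7] z36 [-21.1 101.1]
[301 298  10  16  70] [306.4 305.6] jig z51 [-29.2 -15.6] z36 [-27.5 -14.8]
top proj: ball [232.94872147 291.72187867] stop [337.26572964 325.46821774] anvil [355.31373742 312.44415626]
ball [283.  270.9]
stop [363.9 290.4]
c1 [389.3 295.6]
c2 [330.2 268.9]
c3 [248.6 305.3]
c4 [306.9 342.5]
nest [353.7 287.9]
r1 [302.4 276. ]
r2 [320.6 268.1]
```

View pics/scenecrop.png

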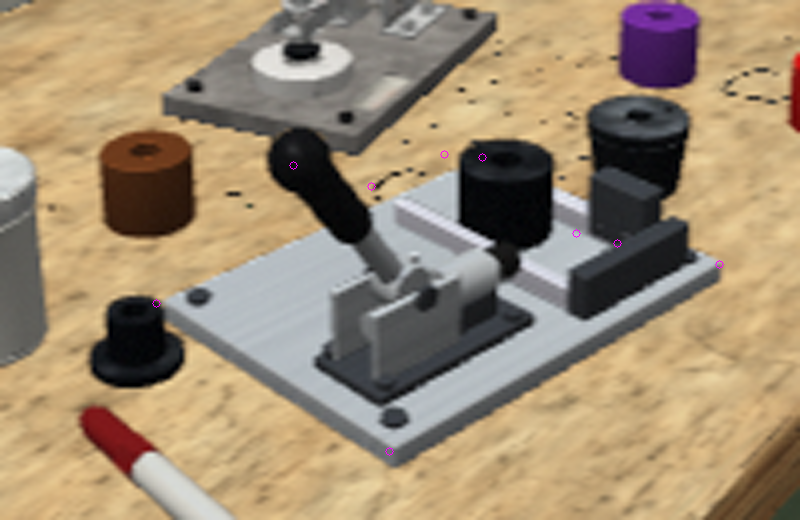

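Projected corners, nest and ball fall within about 1-2 px of the scene view. Bush is at jig (~19,-72), 49 mm from the nest, which is in the stated range. I'll turn the tool to jig yaw and shut the fingers.

```bash
python3 -m crank '{"slide":[[0,0,0],[0,0,0],[0,0,0],[0,0,0],[0,0,0]],"twist":[0.136,0.136,0.136,0.1366,0]}' 1 40
```

```text
time: 0.8
tool_pos: [226.3, -555.6, 231.2]
tcp_rot: [-180.0, 0.0, -9.2]
ft_force: [0.1, 0.5, -0.4]
finger_gap: 12.5
```

```bash
python3 -m crank '{"slide":[[0.019,-0.041,0],[0.019,-0.041,0],[0.019,-0.041,0],[0.019,-0.041,0],[0.019,-0.041,0],[0.019,-0.041,0],[0.019,-0.041,0],[0,0,0]],"twist":[0,0,0,0,0,0,0,0]}'
```

```text
time: 1.6
tool_pos: [405.4, -288.9, 231.5]
tcp_rot: [-179.9, -0.1, -8.5]
ft_force: [-0.3, -0.5, -0.4]
finger_gap: -0.4
```

```bash
python3 -m crank '{"slide":[[0.019,-0.041,0],[0.019,-0.041,0],[0.019,-0.041,0],[0.019,-0.041,0],[0.019,-0.041,0],[0.019,-0.040,0],[0.019,-0.040,0],[0,0,0]],"twist":[0,0,0,0,0,0,0,0]}'
python3 - <<'E'
from h import *
from bench import viewer,status
print(status.sense()["tool_pos"],status.sense()["tcp_rot"])
for n in("wrist","top"):
    s=viewer.snapshot(n); cv2.imwrite(f"pics/{n}1.png",s["img"][:,:,::-1])
E
```

```text
time: 2.4
tool_pos: [580.8, -28.9, 230.8]
tcp_rot: [-179.9, -0.0, -8.6]
ft_force: [-0.6, -0.6, -0.9]
finger_gap: 0.2
[580.75541579 -28.85860109 230.82823468] [-1.79912274e+02 -3.74519415e-03 -8.58663804e+00]
```

View pics/wrist1.png

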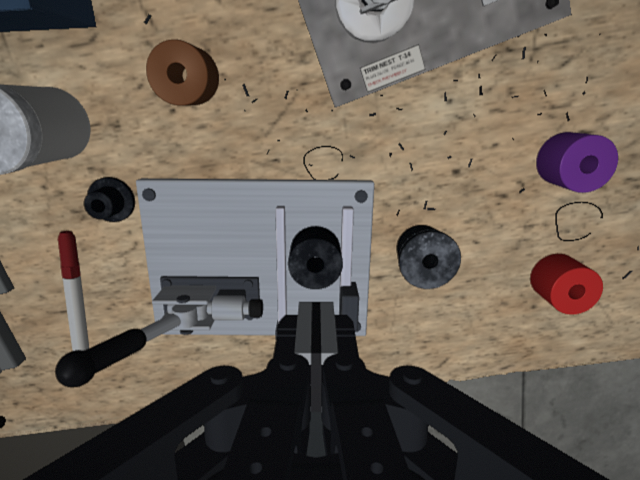

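The wrist view shows the bush at (316,257) with its bore at (316,264), and the fingers straight in line with the channel. I'll check the bush by a wrist ray.

Run:
```python
from h import *
from scipy.spatial.transform import Rotation as Ro
from bench import viewer,status
st=status.sense(); T=np.eye(4);T[:3,:3]=Ro.from_euler("xyz",st["tcp_rot"],degrees=True).as_matrix();T[:3,3]=st["tool_pos"]
s=viewer.snapshot("wrist"); M=T@s["hand_eye"]
yaw=np.radians(-9.04); c,sn=np.cos(yaw),np.sin(yaw); RJ=np.array([[c,-sn],[sn,c]]);O=np.array([525.54,54.01])
J=lambda w:RJ.T@(np.array(w[:2])-O)
def wr(u,v,z):
    d=M[:3,:3]@[(u-s["cx"])/s["fx"],(v-s["cy"])/s["fy"],1]; o=M[:3,3]; return o+d*(z-o[2])/d[2]
print("tcp jig",J(st["tool_pos"]))
for nm,p,z in(("bore top",(316,264),51),("corner +x+y",(137,180),12),("corner +x-y",(374,181),12),("rail+y end",(281,207),24),("rail-y end",(347,207),24)):
    print(nm,J(wr(*p,z)).round(1))
```

```text
tcp jig [ 66.41807127 -76.94834354]
bore top [ 18.5 -78.8]
corner +x+y [83.  81.7]
corner +x-y [  83.1 -130.6]
rail+y end [ 61.8 -47.7]
rail-y end [  62.  -106.1]
```

Run:
```python
from bench import viewer,status
for i in range(4):
    st=status.sense(); print(st["time"],st["tool_pos"].round(2),st["tcp_rot"].round(2),st["joint_pos"].round(2)); viewer.snapshot("top")
```

```text
2.55 [578.73 -33.3  230.99] [ 1.7996e+02  4.0000e-02 -8.9000e+00] [-8.340e+00  4.390e+00  8.860e+01 -4.000e-02  8.705e+01  9.056e+01]
2.6 [578.52 -33.75 231.11] [ 1.7997e+02  3.0000e-02 -8.9900e+00] [-8.390e+00  4.350e+00  8.862e+01 -3.000e-02  8.706e+01  9.061e+01]
2.65 [578.48 -33.97 231.25] [ 1.7998e+02  1.0000e-02 -9.0500e+00] [-8.410e+00  4.330e+00  8.864e+01 -2.000e-02  8.705e+01  9.064e+01]
2.7 [578.49 -34.06 231.39] [179.98  -0.    -9.09] [-8.430e+00  4.310e+00  8.864e+01 -2.000e-02  8.705e+01  9.067e+01]
```

The arm was still settling during that measurement, so I'll repeat it at rest.

```bash
cat > w.py <<'E'
from h import *
from scipy.spatial.transform import Rotation as Ro
from bench import viewer,status
st=status.sense(); T=np.eye(4);T[:3,:3]=Ro.from_euler("xyz",st["tcp_rot"],degrees=True).as_matrix();T[:3,3]=st["tool_pos"]
s=viewer.snapshot("wrist"); M=T@s["hand_eye"]
yaw=np.radians(-9.04); c,sn=np.cos(yaw),np.sin(yaw); RJ=np.array([[c,-sn],[sn,c]]);O=np.array([525.54,54.01])
J=lambda w:RJ.T@(np.array(w[:2])-O)
def wr(u,v,z):
    d=M[:3,:3]@[(u-s["cx"])/s["fx"],(v-s["cy"])/s["fy"],1]; o=M[:3,3]; return o+d*(z-o[2])/d[2]
E
python3 - <<'E'
from w import *
print("tcp",st["tool_pos"],J(st["tool_pos"]))
im=s["img"]; cv2.imwrite("pics/wrist2.png",cv2.resize(im[160:320,120:440],None,fx=2.5,fy=2.5,interpolation=cv2.INTER_CUBIC)[:,:,::-1])
E
```

```text
tcp [578.5465699  -33.95965552 231.46695257] [ 66.17031029 -78.54837223]
```

View pics/wrist2.png

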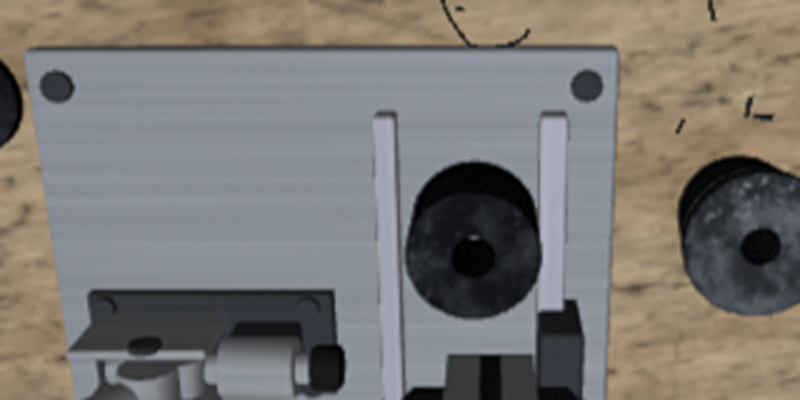

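The zoomed view shows plate corners at (27,48) and (618,48), the bush's top face centred at (473,257), and rail ends at (385,114) and (553,114).

Run:
```python
from w import *
for nm,p,z in(("bush",(473,257),51),("c+y",(27,48),12),("c-y",(618,48),12),("rail+",(398,150),12),("rail-",(540,150),12),("bush L",(405,250),51),("bush R",(541,250),51)):
    print(nm,J(wr(p[0]/2.5+120-.3,p[1]/2.5+160-.3,z)).round(1))
```

```text
bush [ 19.7 -73.9]
c+y [84.8 86.2]
c-y [  84.6 -125.7]
rail+ [ 46.7 -45.6]
rail- [ 46.7 -98.3]
bush L [ 22.3 -50.6]
bush R [ 22.2 -97.1]
```

The wrist measurement puts the bush at jig (19.7,-73.9), with the rails' middle at -72. I'll move onto the channel line behind the bush and go down.

```bash
python3 -m crank '{"slide":[[0.010,-0.0055,0],[0,0,0.045],[0,0,0.045],[0,0,0.045],[0,0,0.035],[0,0,0],[0,0,0]],"twist":[0,0,0,0,0,0,0]}'
python3 - <<'E'
from w import *
s=viewer.snapshot("scene")
print(status.sense()["tool_pos"],J(status.sense()["tool_pos"]),status.sense()["ft_force"])
cv2.imwrite("pics/scene3.png",cv2.resize(s["img"][190:350,210:410],None,fx=3.7,fy=3.7,interpolation=cv2.INTER_CUBIC)[:,:,::-1])
E
```

```text
time: 3.55
tool_pos: [589.4, -29.1, 61.7]
tcp_rot: [180.0, 0.1, -9.1]
ft_force: [0.5, -0.4, 0.7]
finger_gap: 0.1
[591.80880046 -29.23452631  64.48943699] [ 78.52537818 -71.79812015] [ 0.62787678 -0.03303828  0.22167073]
```

View pics/scene3.png

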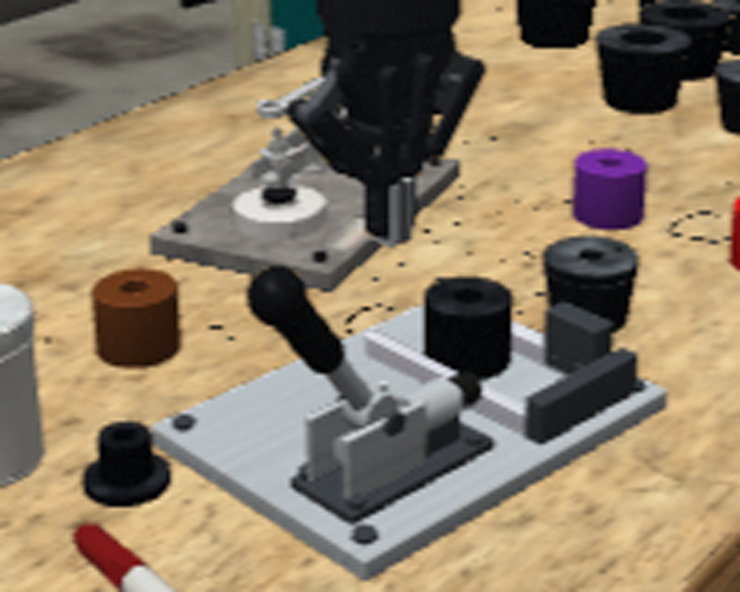

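The scene view shows the fingertips near (397,243) in the crop, behind the bush. I'll compare that with the projected TCP.

Run:
```python
from h import *
from bench import viewer,status
s=viewer.snapshot("scene");p=status.sense()["tool_pos"];print(p)
for dz in(0,-13): print(dz,(proj(s,p+[0,0,dz])-[210,190])*3.7)
```

```text
[592.08336375 -29.19616936  64.75912744]
0 [385.43564283 239.91075698]
-13 [385.58066691 261.23688548]
```

Fingertips coincide with the TCP, so I can go down to z ≈ 25 safely.

```bash
python3 -m crank '{"slide":[[0,0,0.02],[0,0,0.019],[0,0,0],[0,0,0],[0,0,0]],"twist":[0,0,0,0,0]}'
python3 - <<'E'
from w import *
print(st["tool_pos"],J(st["tool_pos"]),st["ft_force"])
E
```

```text
time: 4.2
tool_pos: [591.3, -28.9, 24.5]
tcp_rot: [-180.0, -0.2, -9.0]
ft_force: [0.3, -0.2, -0.1]
finger_gap: -0.4
[591.26959048 -28.94365991  24.54872013] [ 77.94716371 -71.59558945] [ 0.33504882 -0.23057679 -0.0513528 ]
```

```bash
python3 -m crank '{"slide":[[-0.008,0,0],[-0.008,0,0],[-0.006,0,0],[-0.006,0,0],[-0.006,0,0],[-0.006,0,0],[-0.006,0,0],[-0.006,0,0]],"twist":[0,0,0,0,0,0,0,0]}';python3 -m crank '{"slide":[[-0.004,0,0],[-0.004,0,0],[-0.003,0,0],[0,0,0],[0,0,0]],"twist":[0,0,0,0,0]}'
python3 - <<'E'
from w import *
print(st["tool_pos"],J(st["tool_pos"]),st["ft_force"])
cv2.imwrite("pics/wrist4.png",s["img"][:,:,::-1])
s=viewer.snapshot("scene")
cv2.imwrite("pics/scene4.png",cv2.resize(s["img"][190:350,210:410],None,fx=3.7,fy=3.7,interpolation=cv2.INTER_CUBIC)[:,:,::-1])
E
```

```text
time: 5.05
tool_pos: [537.9, -20.5, 22.4]
tcp_rot: [-180.0, -0.0, -9.0]
ft_force: [0.8, -0.0, 0.7]
finger_gap: 0.0
time: 5.55
tool_pos: [527.4, -18.8, 22.3]
tcp_rot: [180.0, 0.0, -9.0]
ft_force: [0.3, -1.4, 1.1]
finger_gap: 0.1
[527.37879317 -18.83139399  22.25998145] [ 13.26108184 -71.64770441] [ 0.2556845  -1.38309571  1.07447306]
```

View pics/scene4.png

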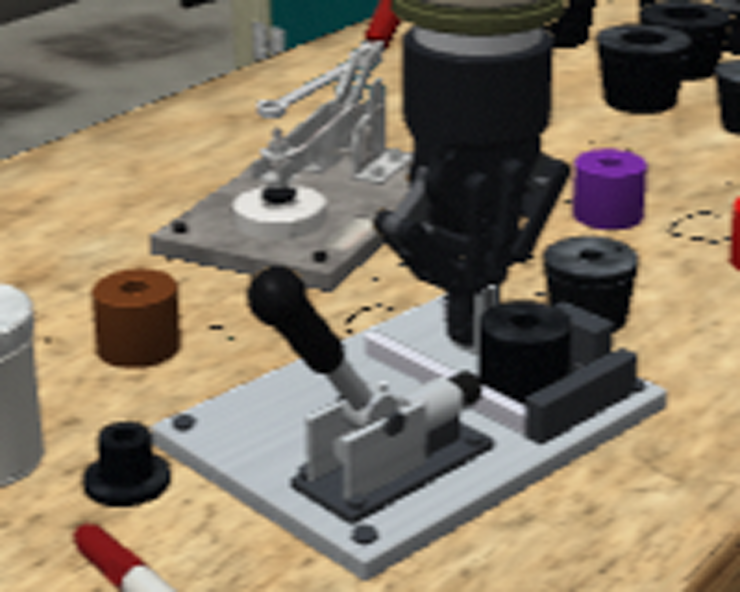

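View pics/wrist4.png

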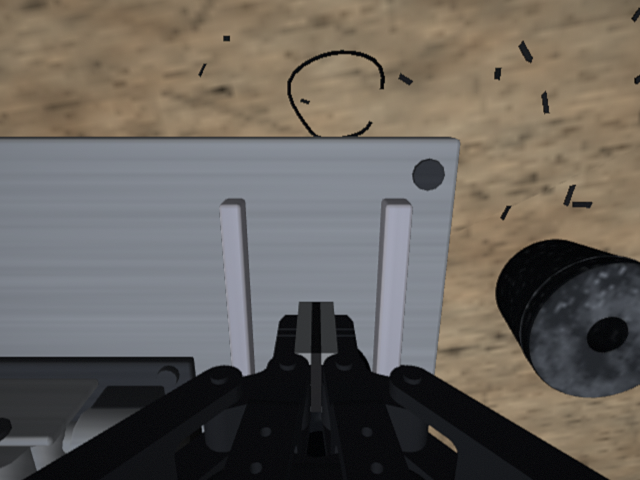

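The bush is upright and a short gap from the end stop. I'll creep on while watching the force.

```bash
python3 -m crank '{"slide":[[-0.002,0,0],[-0.002,0,0],[-0.002,0,0],[0,0,0],[0,0,0]],"twist":[0,0,0,0,0]}'
python3 - <<'E'
from w import *
print(J(st["tool_pos"]),RJ.T@st["ft_force"][:2])
E
```

```text
time: 6.15
tool_pos: [521.3, -17.8, 22.2]
tcp_rot: [180.0, 0.0, -9.0]
ft_force: [-0.2, -0.8, 0.4]
finger_gap: -0.2
[  7.12737166 -71.62148825] [-0.06143363 -0.86225537]
```

```bash
python3 -m crank '{"slide":[[-0.001,0,0],[-0.001,0,0],[0,0,0],[0,0,0]],"twist":[0,0,0,0]}'
python3 - <<'E'
from w import *
print(J(st["tool_pos"]),RJ.T@st["ft_force"][:2])
E
```

```text
time: 6.6
tool_pos: [519.4, -17.5, 22.2]
tcp_rot: [180.0, 0.0, -9.0]
ft_force: [0.3, 0.8, -0.2]
finger_gap: -0.1
[  5.21783332 -71.61546403] [0.13657975 0.79349457]
```

```bash
for i in 1; do python3 -m crank '{"slide":[[-0.001,0,0],[-0.001,0,0],[0,0,0],[0,0,0]],"twist":[0,0,0,0]}'; done
python3 - <<'E'
from w import *
print(J(st["tool_pos"]),RJ.T@st["ft_force"][:2])
E
```

```text
time: 7.05
tool_pos: [517.5, -17.2, 22.3]
tcp_rot: [-180.0, 0.0, -9.0]
ft_force: [0.2, 0.1, 0.2]
finger_gap: 0.5
[  3.20654164 -71.61393504] [0.16948232 0.14263443]
```

Run:
```python
from w import *
s=viewer.snapshot("scene")
cv2.imwrite("pics/scene5.png",cv2.resize(s["img"][240:330,290:400],None,fx=6,fy=6,interpolation=cv2.INTER_CUBIC)[:,:,::-1])
```

```text
(no output)
```

View pics/scene5.png

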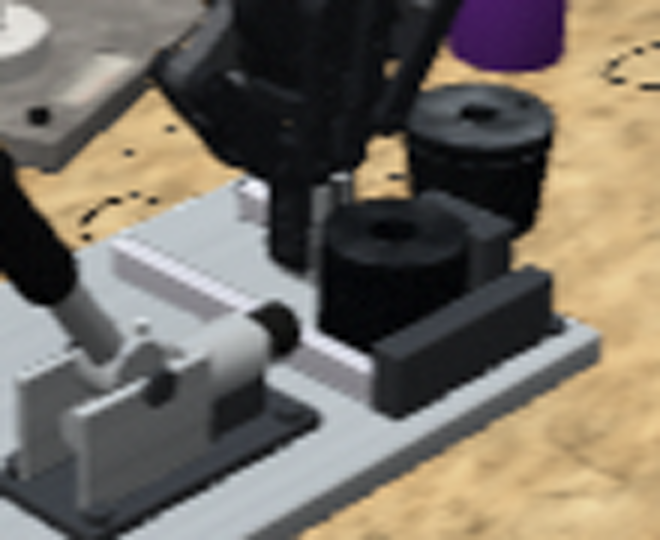

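Still a thin gap and no contact force, so I'll carry on.

```bash
python3 -m crank '{"slide":[[-0.001,0,0],[-0.001,0,0],[0,0,0],[0,0,0]],"twist":[0,0,0,0]}'
python3 - <<'E'
from w import *
print(J(st["tool_pos"]),RJ.T@st["ft_force"][:2])
E
```

```text
time: 7.6
tool_pos: [516.1, -17.0, 22.6]
tcp_rot: [-180.0, -0.1, -9.0]
ft_force: [2.9, 0.1, -0.4]
finger_gap: -0.1
[  1.81332516 -71.6056868 ] [2.83375343 0.5660404 ]
```

```bash
python3 -m crank '{"slide":[[-0.001,0,0],[-0.001,0,0],[0,0,0],[0,0,0]],"twist":[0,0,0,0]}'
python3 - <<'E'
from w import *
print(J(st["tool_pos"]),RJ.T@st["ft_force"][:2])
E
```

```text
time: 8.05
tool_pos: [515.9, -17.0, 23.5]
tcp_rot: [-180.0, -0.3, -9.1]
ft_force: [8.0, -1.2, -0.6]
finger_gap: 0.1
[  1.65173943 -71.62960072] [8.07316005 0.10166656]
```

Force rises to 8 N and travel stalls, so the bush is against the stop. I'll back off, go up and check.

```bash
python3 -m crank '{"slide":[[0.008,0,0],[0.012,0,0],[0.01,0,0],[0,0,-0.04],[0,0,-0.045],[0,0,-0.045],[0,0,-0.045],[0,0,0]],"twist":[0,0,0,0,0,0,0,0]}'
python3 - <<'E'
from w import *
print(st["tool_pos"],J(st["tool_pos"]))
s=viewer.snapshot("top");im=s["img"]
cv2.imwrite("pics/top6.png",cv2.resize(im[225:355,180:425],None,fx=3.2,fy=3.2,interpolation=cv2.INTER_CUBIC)[:,:,::-1])
s=viewer.snapshot("scene")
cv2.imwrite("pics/scene6.png",cv2.resize(s["img"][220:350,230:400],None,fx=4,fy=4,interpolation=cv2.INTER_CUBIC)[:,:,::-1])
E
```

```text
time: 8.9
tool_pos: [547.3, -21.9, 205.3]
tcp_rot: [-180.0, -0.7, -9.0]
ft_force: [1.6, 0.1, 0.5]
finger_gap: 0.1
[547.34731586 -21.86773143 205.32221244] [ 33.45865464 -71.50879373]
```

View pics/top6.png

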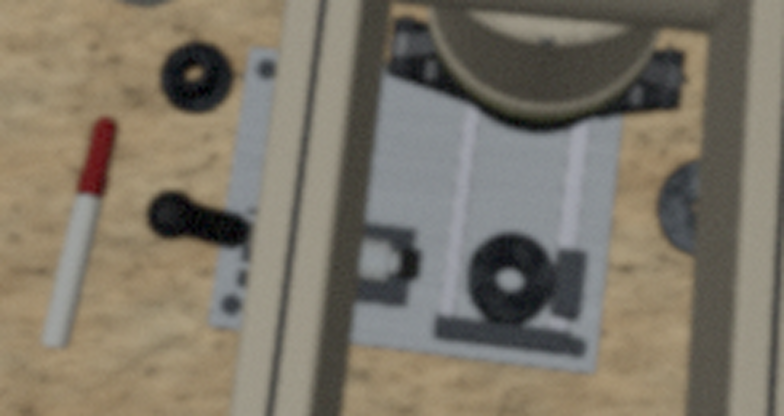

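View pics/scene6.png

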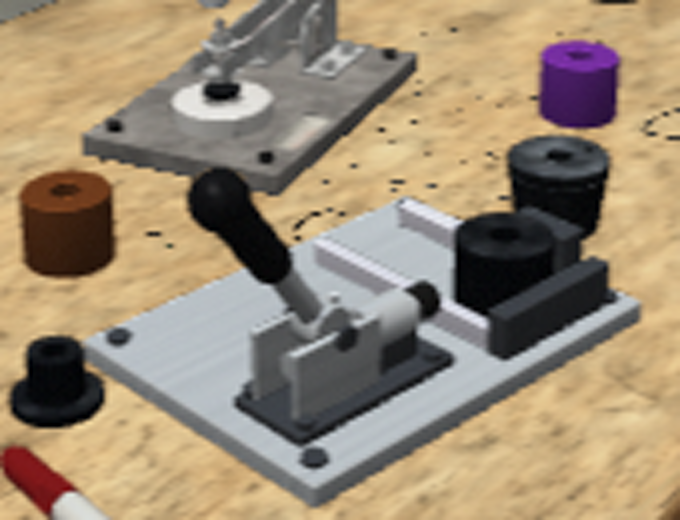

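The bush stands upright against the stop, with its top at (513,278) in the crop, and the handle is still open. Now I'll go over the top to the +y side of the ball.

```bash
python3 -m crank '{"slide":[[-0.0127,-0.0447,0],[-0.0127,-0.0447,0],[-0.0127,-0.0447,0],[-0.0127,-0.0447,0],[-0.0127,-0.0447,0],[0,0,0],[0,0,0],[0,0,0]],"twist":[0,0,0,0,0,0,0,0]}'
python3 - <<'E'
from w import *
print(st["tool_pos"],J(st["tool_pos"]))
s=viewer.snapshot("top");print("bush jig",J(ray(s,513/3.2+180,278/3.2+225,51)))
cv2.imwrite("pics/top7.png",cv2.resize(s["img"][225:355,180:425],None,fx=3.2,fy=3.2,interpolation=cv2.INTER_CUBIC)[:,:,::-1])
E
```

```text
time: 9.85
tool_pos: [514.9, 208.5, 195.5]
tcp_rot: [179.9, 0.2, -9.1]
ft_force: [-0.0, -0.7, -0.0]
finger_gap: 0.2
[514.93869224 208.4659311  195.51378161] [-34.7383558 150.8716972]
bush jig [-32.70975386 -74.33354592]
```

View pics/top7.png

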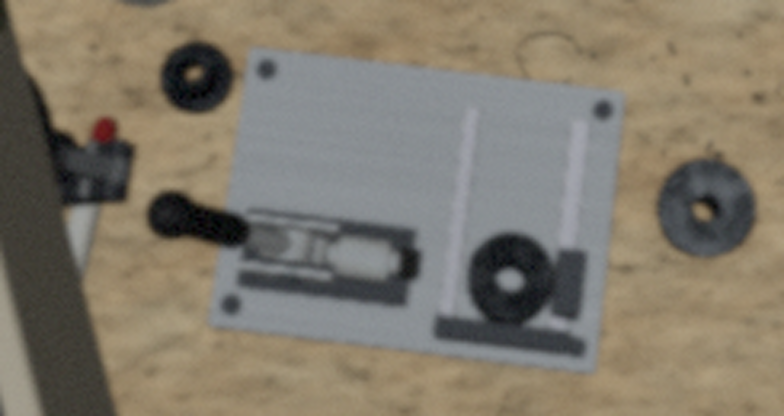

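The bush measures (-32.7,-74.3) from the top, within about 2 mm of the expected (-31) at the stop. I'll lower the fingers beside the ball.

```bash
python3 -m crank '{"slide":[[0.003,0,0.03],[0,0,0.03],[0,0,0.02],[0,0,0],[0,0,0],[0,0,0]],"twist":[0,0,0,0,0,0]}'
python3 - <<'E'
from w import *
print(st["tool_pos"],J(st["tool_pos"]))
s=viewer.snapshot("scene")
cv2.imwrite("pics/scene8.png",cv2.resize(s["img"][190:350,200:400],None,fx=3.7,fy=3.7,interpolation=cv2.INTER_CUBIC)[:,:,::-1])
E
```

```text
time: 10.55
tool_pos: [519.9, 208.7, 119.2]
tcp_rot: [-179.9, -0.1, -9.1]
ft_force: [0.1, 1.0, -0.5]
finger_gap: 0.3
[519.90875289 208.72605186 119.150686  ] [-29.87090003 151.90950259]
```

View pics/scene8.png

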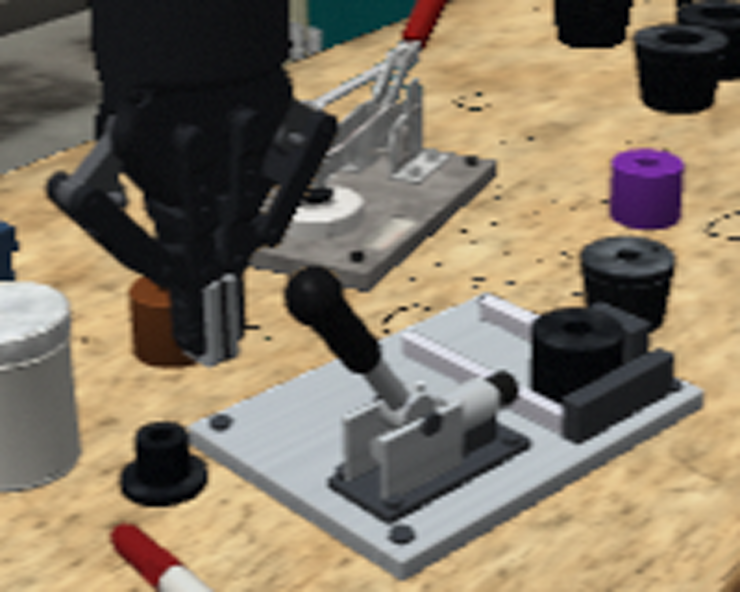

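The fingertips at (205,355) are level with the ball at (315,290) and on its +y side. Now pushing towards the channel.

```bash
python3 -m crank '{"slide":[[0,0.01,0],[0,0.01,0],[0,0.008,0],[0,0.008,0],[0,0.008,0],[0,0.008,0],[0,0,0]],"twist":[0,0,0,0,0,0,0]}'
python3 - <<'E'
from w import *
print(st["tool_pos"],J(st["tool_pos"]),RJ.T@st["ft_force"][:2],st["ft_force"][2])
s=viewer.snapshot("scene")
cv2.imwrite("pics/scene9.png",cv2.resize(s["img"][190:350,200:400],None,fx=3.7,fy=3.7,interpolation=cv2.INTER_CUBIC)[:,:,::-1])
E
```

```text
time: 11.35
tool_pos: [512.0, 157.6, 119.4]
tcp_rot: [-179.8, -0.2, -9.1]
ft_force: [2.4, 5.0, 3.4]
finger_gap: 0.1
[512.0323107  157.57260476 119.36971738] [-29.6120757  100.15386038] [1.61673516 5.30560594] 3.3876713728039944
```

View pics/scene9.png

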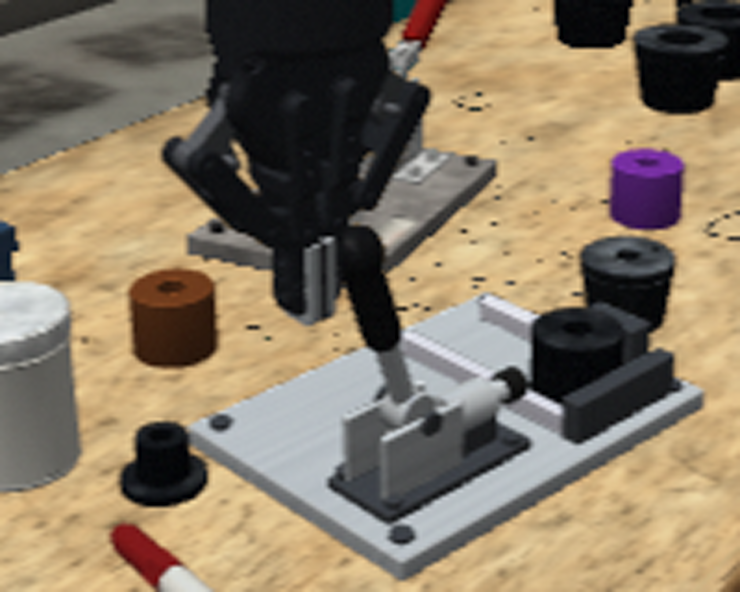

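The handle follows the fingers at about 5 N. I'll push on, raising slightly to keep the knuckle off the ball.

```bash
python3 -m crank '{"slide":[[0,0.007,-0.003],[0,0.007,-0.003],[0,0.007,-0.003],[0,0.007,0],[0,0.007,0],[0,0.005,0],[0,0,0],[0,0,0]],"twist":[0,0,0,0,0,0,0,0]}'
python3 - <<'E'
from w import *
print(st["tool_pos"],J(st["tool_pos"]),RJ.T@st["ft_force"][:2],st["ft_force"][2])
s=viewer.snapshot("scene")
cv2.imwrite("pics/scene10.png",cv2.resize(s["img"][190:350,200:400],None,fx=3.7,fy=3.7,interpolation=cv2.INTER_CUBIC)[:,:,::-1])
E
```

```text
time: 12.25
tool_pos: [504.0, 117.8, 126.0]
tcp_rot: [180.0, 0.0, -9.1]
ft_force: [0.5, 0.5, 0.4]
finger_gap: 0.3
[503.98913237 117.83934347 126.03681412] [-31.31230132  59.65035431] [0.41353522 0.62034159] 0.3677801717488836
```

View pics/scene10.png

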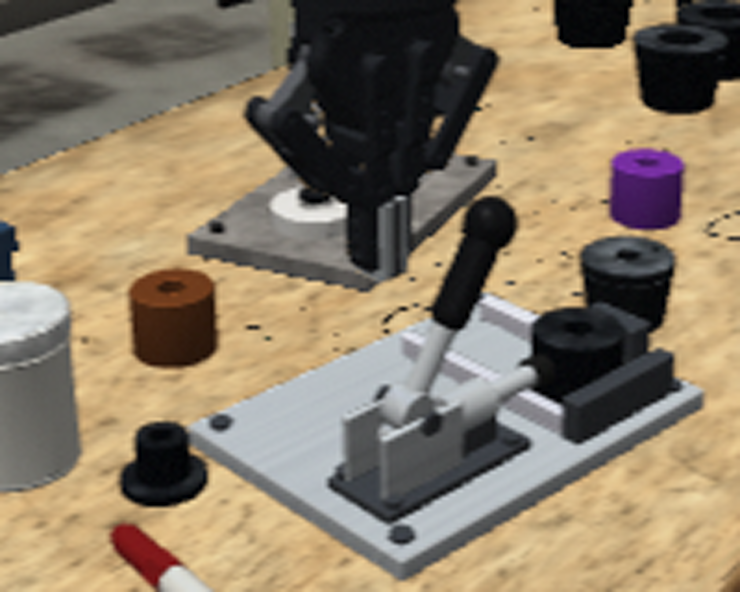

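The handle has snapped over and the plunger is on the bush. I'll back off from the ball, go up and do the final check.

```bash
python3 -m crank '{"slide":[[0,-0.02,0],[0,-0.03,0],[0,-0.03,-0.02],[0,0,-0.04],[0,0,-0.03],[0,0,0],[0,0,0],[0,0,0]],"twist":[0,0,0,0,0,0,0,0]}'
python3 - <<'E'
from w import *
print(st["tool_pos"],J(st["tool_pos"]),st["ft_force"],abs(st["qd"]).max())
W=lambda p:np.r_[O+RJ@np.array(p[:2],float),p[2]]
s=viewer.snapshot("scene")
print("ball expected",(proj(s,W([-30,-9,128]))-[200,190])*3.7)
cv2.imwrite("pics/scene11.png",cv2.resize(s["img"][190:350,200:400],None,fx=3.7,fy=3.7,interpolation=cv2.INTER_CUBIC)[:,:,::-1])
s=viewer.snapshot("top")
cv2.imwrite("pics/top11.png",cv2.resize(s["img"][225:355,180:425],None,fx=3.2,fy=3.2,interpolation=cv2.INTER_CUBIC)[:,:,::-1])
E
```

```text
time: 13.15
tool_pos: [516.0, 196.9, 214.8]
tcp_rot: [179.9, 0.1, -9.0]
ft_force: [-0.3, 0.5, 0.0]
finger_gap: -0.1
[516.01055453 196.92380206 214.82770917] [-31.86626216 139.64134948] [-0.31004218  0.49724585  0.04637174] 0.7721119670603371
ball expected [484.49987604 226.25461337]
```

View pics/scene11.png

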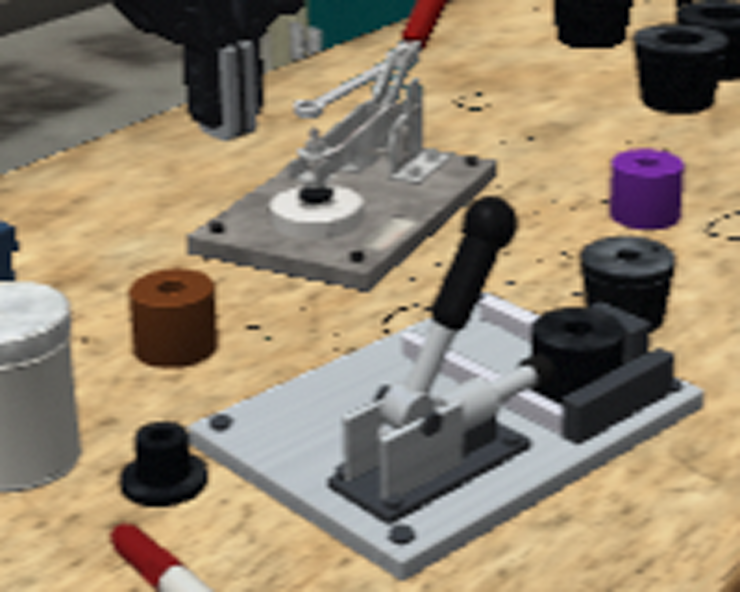

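View pics/top11.png

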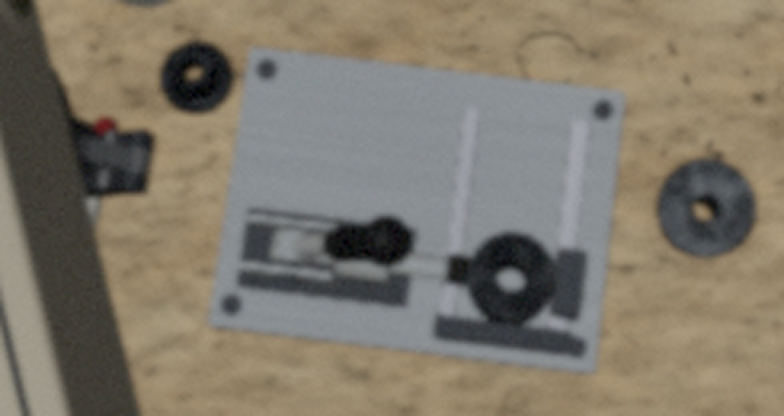

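The ball is at (490,222) against an expected (484,226). The bush is upright at the stop with the tip on it, the bystanders haven't moved, and the robot is clear of everything.

```bash
python3 -c "
from bench import hand_in
print(hand_in())"
```

```text
the job is handed in; nothing more can be done
None
```

The bush is home against the end stop, the toggle handle is clamped on it, and the job was handed in at about 13 s of the 48 s allowed; `hand_in()` reports no verdict.

- **Bush:** I pushed it along the channel with the shut fingers, low down. It moved with almost no force until it stalled against the stop at about 8 N. It stayed upright.
- **Handle:** I then backed off, went over the jig and pushed the ball from its +y side at about 5 N until it snapped past centre.
- **Last checks:** The ball is about 2 camera pixels from where the clamped position should appear. The plunger tip is on the bush, the stopper and plug look unmoved, and so does the part of the marker not hidden by the arm. The arm is clear of everything, with wrist force near zero.
- **Disagreements:** After the push, the top camera put the bush at jig (-32.7, -74.3) mm, against the expected -31 mm along the channel when touching the stop. That gap is about the calibration error, and the y reading differed from the wrist view by a similar amount. I could not measure the plunger's clamping force directly.

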